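# Refit the washed filter panel in the dust extractor

### The arm

A 6-joint arm with a two-finger parallel gripper is mounted at the origin on the work surface. World frame = base frame: x ahead of the robot, y to its left, z up, the work surface at z = 0. Lengths are in mm, angles in rad, forces in N, time in s.
With the tool pointing down it reaches from about 275 to 725 mm from the base axis. Payload 15.9 kg.
Tool frame: the origin (TCP) lies at the centre of the arm's flange, where the gripper is bolted on; the fingertips stand 173 mm ahead of it and the grasp point (between the pads) lies 155 mm ahead of it; z points along the fingers, x is the direction in which the jaws open and shut, and the axes are right-handed (so a half turn about z gives the same grasp; the last joint's range is limited). The gripper opens to 85 mm and grips with 20 to 120 N. Pads are 22 mm wide; open, the fingers measure 114 mm over their backs; the gripper's body (76 mm by 85 mm) begins 54 mm behind the grasp point. The pads swing forward as they close: fully open they stand 13 mm farther back than shut.
Start: joints at [-1.295, 0.213, -0.034, 1.323, 0, 1.571], TCP at [136.153, -481.091, 404.706] pointing down, gripper open.
Joint ranges: [-2.98, 2.98], [-0.74, 1.72], [-1.14, 1.35], [-2.1, 2.04], [-1.57, 1.44], [-3.14, 3.14]. Speed limits (rad/s): [1.89, 1.89, 2.39, 2.57, 3.14, 3.14].

### API

Orientations are given as a 3x3 rotation matrix whose columns are the frame's x, y, z axes.
In Python, from bench import manip, eyes gives the robot as it stands. The module is installed in compiled form; this text tells all that it offers.
- The arm moves only by the tool send_rows, never from a script. Its argument "motion" is a list of rows, each a list of 6 numbers: the shift along the world's x, y, z in m, then the turn, a rotation vector about the world's x, y, z in degrees. A call has 1 to 5 rows; each row is the pose to reach, as a shift and turn from the pose commanded when the call began; what a row does not reach only later rows make up. A row lasts 1/10 s, in which the tool goes at most 50 mm and 8.59 degrees, less where a joint would pass 70% of its speed; a pose out of reach is approached as far as the arm can. A call with a gripper value outside its range is refused whole. "fingers" is the finger opening in m, from 0 to 0.0854, set as the call begins (left out, the last holds). The fingers move at their own pace and stop on an object; the grip force is fixed at half the most. Time passes only in rows, so rows that repeat a pose let the fingers close. It gives the time, the measured TCP pose, the force and the opening at its end, in the units of the state.
- manip.read_state(): the state, without advancing time (a new reading comes with each control period).
- eyes.snapshot(name): name is "side" or "top"; returns (picture, depth): 400x640x3 uint8, red, green, blue; 400x640 float32, mm along the optical axis (not along the pixel's ray), 0 where there is no reading.
- eyes.camera_params(name): a dict with "fov_y" (degrees; the focal length in pixels is half the picture's height over the tangent of half this angle, whatever the lens; pixels are square), "cx", "cy" (the principal point, pixels), "D" ([k1, k2, p1, p2, k3] as OpenCV has them; the pictures are not rectified), "rvec" (rotation vector, rad) and "tvec" (3), from world to camera coordinates, as OpenCV has them. Camera axes: x right, y down, z forward; pixel columns grow to the right and rows downward; lengths in mm; the calibration is good to about 2 mm. A picture is of the moment at which its call begins. camera_params takes no time and is no camera call.
- manip.sign_off(): hands the job in, once; it reports no verdict.
The state is a dict: "clock": time; "joint_positions": joint angles; "joint_vel": joint speeds; "tau": joint torques, N m; "position": TCP position; "eef_rot": TCP orientation; "ft_force": force on the tool from outside, world axes, zero at the start; "ft_torque": the same for the moment, N m; "grip_width": opening from 0.0 (shut) to 1.0 (fully open).
Only numpy, scipy, OpenCV 4.12 (cv2) and the standard library are available. Lean on these libraries where they do the work, as an engineer would, in place of code of your own. Each camera call takes 0.05 s, during which the arm holds its last target. There are 200 camera calls.

### The job

Refit the washed filter panel in the sloping intake of the dust extractor: slip its thin tongue under the lip at the top of the slope with the front edge held up, then swing the front edge down under control - never let it drop, never force it - and press until it lies flat and the spring catch has snapped over the front edge. Let go, and leave everything else where it is.

Things in the scene. Friction and masses are not known exactly. Their poses are not given: they have to be found in the camera images.
- filter: Washed filter, aluminium frame round a mesh, 150 mm (its x) x 180 (y) x 14 thick, about 0.4 kg, lying handle up on the mat. Origin: centre of the frame's underside; z out of the handle side; x points to the tongue, a 6 mm thick, 170 mm wide strip that continues the underside 14 mm beyond the frame (x 75 to 89 mm). Frame shoulder above the tongue: x = 75 mm.
- handle (a point): Centre of the filter's bow handle: a flat-sided bar 12 mm thick (filter x), 16 mm deep (z, from 36 to 52 mm above the underside), 92 mm long along filter y, on two posts at its ends (76 mm clear between them). Lies at x -10, y 0, z 44 mm in the filter frame. Frame axes as the filter's.
- tongue (a point): Middle of the tongue's tip, on the underside: x 89, y 0, z 0 mm in the filter frame.
- front_edge (a point): Middle of the filter's front edge (opposite the tongue), on the underside: x -75, y 0, z 0 mm in the filter frame.
- extractor: Bench-top dust extractor, white steel box 252 mm wide, 293 deep, 190 high, fixed; its sloping intake faces the robot. Origin: under it on the table, below the intake's origin; x to its back, z up.
- intake: The intake's seat, sloping 32 deg: x up the slope away from the robot, y level, z out of the face. Origin: where the seated filter's origin belongs (x may end 2.5 mm either way, y 5 mm); z = 0 is the ledge it rests on. Recess 190 mm wide; side walls 12 mm high; front sill at x -77.5 mm, 8 mm high; slot under the lip ends at x 101 mm.
- lip (a point): Middle of the lip's free edge, on its underside: x 77.5, y 0, z 12 mm in the intake frame. The lip is 4 mm thick, its gap over the ledge 12 mm; it covers the slot from x 77.5 to 101 mm over the whole width. The frame's shoulder is too thick to go under and stops against its edge.
- catch (a joint): Sprung catch on the sill, m: 0 = out, grows to 0.010 as it is pushed back (3 N at 0, plus 0.5 N per mm). Pressing the front edge down pushes it back about 8 mm; at the end it snaps out over the frame. It takes roughly 5 to 10 N on the front edge or the handle.
- nose (a point): Tip of the catch's nose, lower edge: x -69.5, y 0, z 15.5 mm in the intake frame when out. 40 mm wide; flat below, ramp above rising 14 mm over 10 mm towards the front; housing behind it from x -82 to -102 mm, up to z 34 mm, 52 mm wide.
- mat: White draining mat, 290 x 235 x 6 mm, fixed, under the filter and the brush. Origin: centre of its underside.
- brush: Bystander: brush 170 mm long on the mat in front of the filter. Origin near its middle.
- jar: Bystander: small clear jar, 44 mm wide, 60 high. Origin: centre of its underside.
- syrup: Bystander: amber bottle, 60 mm wide, 170 high. Origin: centre of its underside.
- tin: Bystander: tin, 74 mm wide, 95 high. Origin: centre of its underside.
- sprinkles: Bystander: clear jar, 68 mm wide, 110 high. Origin: centre of its underside.
- tape: Bystander: cardboard ring, 96 mm wide, 24 high. Origin: centre of its underside.

How it is judged:
By the outcome, as a careful person would: the job done as asked, in the order asked, and still so for the second after the job is handed in, with the robot touching nothing.
It also fails if it takes over 42 s, if anything falls off the work surface, if the arm or the gripper's body presses on something with over 40 N, if the wrist force passes 120 N, or if a joint passes its speed limit or range.

## Working session

There is one attempt and no reset: what is moved stays moved. The work goes in short steps, Python scripts to look and compute and a tool call to move; the robot and the scene stay as the last step left them, time stands still between calls to the robot, and variables do not carry over. Pictures are saved under pics/ and viewed, about 8 in all and at most 12, crops included, and the job is handed in when it is done.

Besides the shell and the picture viewer there is one more tool, called after "Call:" in YAML: its name, and indented under it one key for each argument. send_rows: Moves the arm, as the interface text tells. Its arguments: {"type":"object","properties":{"motion":{"type":"array"},"fingers":{"type":"number"}},"required":["motion"]}

```bash
mkdir -p pics; cat > h.py <<'E'
import numpy as np, cv2
from bench import manip, eyes
def cam(n):
    p=eyes.camera_params(n); f=200/np.tan(np.radians(p["fov_y"])/2)
    K=np.array([[f,0,p["cx"]],[0,f,p["cy"]],[0,0,1.]]); R=cv2.Rodrigues(np.array(p["rvec"],float))[0]
    return K,np.array(p["D"],float),R,np.array(p["tvec"],float).reshape(3)
def cloud(n,depth):
    K,D,R,t=cam(n); v,u=np.mgrid[0:400,0:640]
    q=cv2.undistortPoints(np.stack([u,v],-1).reshape(-1,1,2).astype(float),K,D).reshape(-1,2)
    d=depth.reshape(-1,1); P=np.c_[q*d,d]
    W=(P-t)@R; W[d[:,0]==0]=np.nan
    return W.reshape(400,640,3)
def proj(n,X):
    K,D,R,t=cam(n); return cv2.projectPoints(np.asarray(X,float).reshape(-1,1,3),cv2.Rodrigues(R)[0],t,K,D)[0].reshape(-1,2)
def snap(n,name):
    im,d=eyes.snapshot(n); cv2.imwrite(f"pics/{name}.png",im[:,:,::-1]); np.save(f"pics/{name}.npy",d); return im,cloud(n,d)
E
python3 - <<'E'
from h import *
for n in("top","side"):
    snap(n,n+"0"); K,D,R,t=cam(n); print(n,-R.T@t,R[2],K[0,0])
print(manip.read_state())
E
```

```text
top [ 366.29640797   12.91172625 1572.15025912] [ 0.09658523 -0.02424396 -0.99502941] 493.4897198124833
side [-32.65035284 774.13751476 718.96648074] [ 0.48965225 -0.70071973 -0.51887622] 391.32201779160204
{'clock': 0.1, 'joint_positions': array([-1.29501622e+00,  2.13292750e-01, -3.49876332e-02,  1.32349652e+00,
        3.88133442e-06,  1.57081577e+00]), 'joint_vel': array([-0.00209585, -0.00321111,  0.00189643,  0.00029466, -0.0001508 ,
       -0.0002396 ]), 'tau': array([ 1.75847821e-03, -6.87251616e+01,  4.87806809e+01,  1.22836023e-02,
        1.33319722e-04,  2.96115013e-05]), 'position': array([ 136.11279608, -480.97719734,  404.27611671]), 'eef_rot': array([[ 2.72278807e-01, -9.62218365e-01, -2.63273572e-04],
       [-9.62217901e-01, -2.72278935e-01,  9.44578878e-04],
       [-9.80574991e-04, -3.86226622e-06, -9.99999519e-01]]), 'ft_force': array([-0.20116759,  0.63300406,  0.55600187]), 'ft_torque': array([-0.02411957,  0.02131883,  0.00599454]), 'grip_width': 0.9965207806723849}
```

View pics/top0.png

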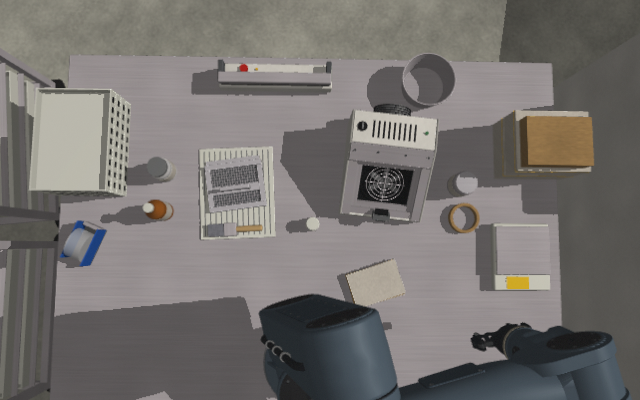

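View pics/side0.png

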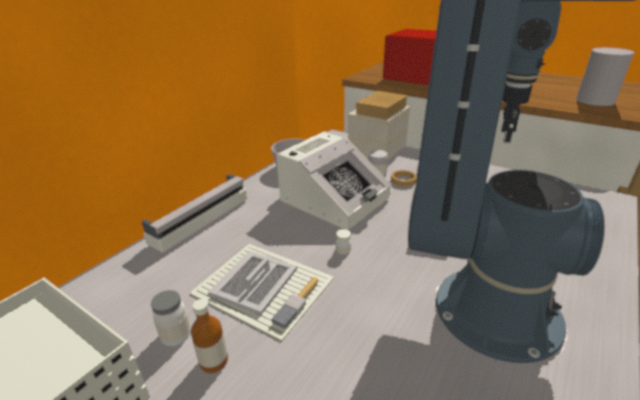

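```bash
python3 - <<'E'
from h import *
im=cv2.imread("pics/top0.png")
a=cv2.resize(im[140:245,190:285],None,fx=4,fy=4,interpolation=cv2.INTER_CUBIC)
b=cv2.resize(im[100:230,335:445],None,fx=3.6,fy=3.23,interpolation=cv2.INTER_CUBIC)[:420]
cv2.imwrite("pics/c1.png",np.hstack([a,b]))
W=cloud("top",np.load("pics/top0.npy"))
np.set_printoptions(precision=0,suppress=True,linewidth=250)
print("Z filter"); print(W[150:242:3,196:280:3,2])
print("Z extr"); print(W[100:230:5,340:445:5,2])
for u,v in[(235,188),(388,183)]: print(W[v,u])
E
```

```text
Z filter
[[ -2.   6.   6.   8.   7.   6.   4.  10.   4.   6.   2.   9.   4.   5.  10.  nan   8.   5.   6.   6.   1.   8.   7.   1.   7.   8.  -0.   3.]
 [  1.   7.   4.   4.   8.   6.   1.  11.   2.   5.  10.   7.   4.   5.   5.  nan  14.   4.   6.   0.   7.   6.   4.   6.   8.   9.   0.   4.]
 [  2.   4.   9.   8.   2.   5.   3.   8.   9.   5.   5.  10.  -2.   4.   8.   7.  12.   9.   9.  14.  11.   8.   4.  10.   5.   7.  -3.  -4.]
 [ -2.   4.   4.  -4.   5.   6.   4.   5.   8.   7.   6.  14.  11.   8.  10.  11.   9.  15.  17.  24.  26.  14.   5.   7.   1.   1.  -1.   2.]
 [  3.   4.  11.   3.  12.  13.  10.  15.  11.  18.  13.  13.  14.  22.  19.  22.  21.  17.  20.  23.  21.  15.  15.   7.  11.  13.   1.   9.]
 [ -4.   7.   3.   7.  12.  12.  23.  19.  15.  22.  18.  23.  17.  16.  22.  14.  12.  12.  14.   9.  17.  18.   7.   6.  -1.   5.   5.  -1.]
 [  2.   8.  -0.  15.  21.  21.  26.  18.  14.  16.  21.  18.  19.   8.  15.  17.  15.  14.  18.  16.  16.  20.   4.   7.   9.   2.   4.   5.]
 [-10.   7.   6.  20.  17.   7.  14.  16.  14.  11.  13.  17.  12.  12.  15.  12.  15.  12
[... 5495 characters left out ...]
 3.   3.  -6.]
 [ 61.  84.  79.  72.  59.  66.  38.  43.  48.  45.  48.  52.  50.  50.  89.  97.  98.  -6.   5.  -2.  -5.]
 [ 74.  79.  77.  63.  62.  69.  70.  71.  70.  67.  71.  69.  70.  66.  73.  89.  91.  -3.   3.   7.  -1.]
 [ 64.  66.  65.  69.  64.  63.  67.  77.  80.  84.  78.  63.  66.  63.  65.  76.  85.   4.   2.  -4.  -3.]
 [ -4.   5.  nan   5.  26.  58.  68.  88.  91.  94.  58.  62.  61.  66.  69.  69.  68.  -1.  -6.   8.  -0.]
 [ -0.  -0.  -1.  -1.   5.  -4.   1.   5.  73.  79.  -1.  -2.  -1.  25.  55.  63.  61.   2.   3.   4.   0.]
 [ -2.  -6.   0.   2.   1.   5.  -2.   2.  -0.   2.  -6.   4.   3.   0.  -5.   0.   4.  -1.  -3.   2.  -6.]]
[532. 237.  56.]
[ 548. -229.  102.]
```

View pics/c1.png

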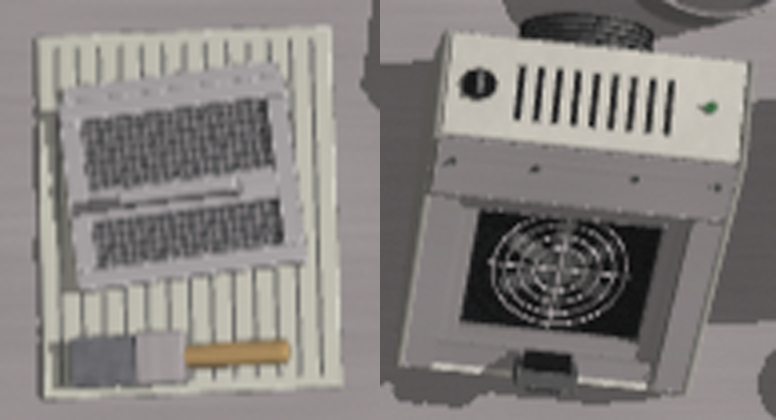

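```bash
python3 - <<'E'
from h import *
im=cv2.imread("pics/top0.png")
b=cv2.resize(im[130:228,335:445],None,fx=5,fy=5,interpolation=cv2.INTER_CUBIC)
s=cv2.imread("pics/side0.png")
c=cv2.resize(s[125:230,270:400],None,fx=4.2,fy=4.2,interpolation=cv2.INTER_CUBIC)
cv2.imwrite("pics/c2.png",b);cv2.imwrite("pics/c3.png",c)
W=cloud("top",np.load("pics/top0.npy"))
P=W[100:230,335:445].reshape(-1,3);P=P[np.isfinite(P[:,0])]
# slope plane: RANSAC-ish for side wall points & normal
from scipy.optimize import least_squares
m=(P[:,2]>175)&(P[:,2]<200);print("top z",np.median(P[m,2]),"table",np.median(P[abs(P[:,2])<12,2]))
# side walls: left & right strips
def fit(Q):
    r=least_squares(lambda p:Q[:,0]*p[0]+Q[:,1]*p[1]+p[2]-Q[:,2],[.6,0,0],loss="soft_l1",f_scale=3);return r.x
L=W[165:200,347:355].reshape(-1,3);R=np.vstack([W[175:212,v] for v in(423,)]+[W[170:205,420:424].reshape(-1,3)])
for Q in(L,R,np.vstack([L,R])):
    Q=Q[np.isfinite(Q[:,0])];p=fit(Q);print(p,"slope",np.degrees(np.arctan(np.hypot(*p[:2]))),"yaw",np.degrees(np.arctan2(p[1],p[0])),np.std(Q[:,0]*p[0]+Q[:,1]*p[1]+p[2]-Q[:,2]))
# top-face rect
r=cv2.minAreaRect(P[m][:,:2].astype(np.float32));print(r)
F=W[145:220,196:280].reshape(-1,3);h=F[(F[:,2]>45)];print("handle",np.median(h,0),cv2.minAreaRect(h[:,:2].astype(np.float32)))
E
```

```text
top z 185.55535864514644 table 0.3303182122511855
[   0.66355998    0.23748664 -221.05849043] slope 35.17533138177067 yaw 19.692175486089816 5.115729254829802
[   0.58978802    0.17758143 -135.50833474] slope 31.630678074974288 yaw 16.756715139051803 11.008745061233123
[ 6.46545890e-01 -6.78610077e-02 -2.45987948e+02] slope 33.02779279496152 yaw -5.991786754706533 8.568636235804687
((673.2073364257812, -232.40602111816406), (253.71896362304688, 130.6768341064453), 84.39729309082031)
handle [535.27456368 239.91387876  57.8051221 ] ((536.8974609375, 240.79782104492188), (13.30517292022705, 90.28959655761719), 8.071796417236328)
```

View pics/c2.png

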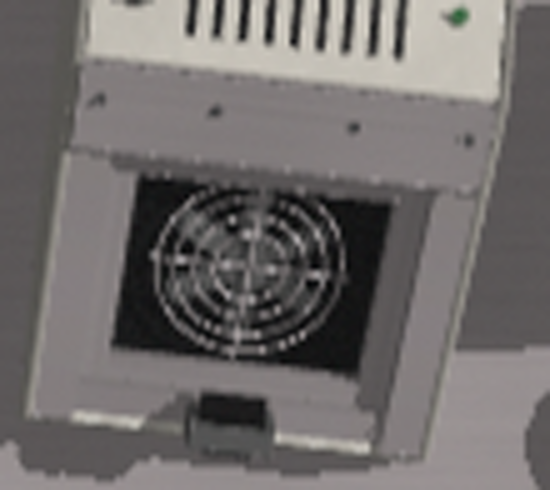

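View pics/c3.png

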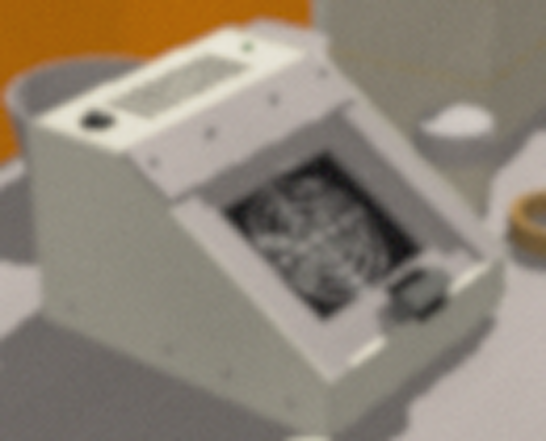

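```bash
cat >> h.py <<'E'
from scipy.optimize import least_squares
from scipy.spatial.transform import Rotation as Ro
def Rint(yaw): return Ro.from_euler("ZY",[yaw,-32],degrees=True).as_matrix()
E
python3 - <<'E'
from h import *
np.set_printoptions(precision=1,suppress=True)
t=lambda u,v:(335+u/5-.4,130+v/5-.4)
s=lambda u,v:(270+u/4.2-.4,125+v/4.2-.4)
obs=[("top",t(70,150),(77.5,126,16)),("top",t(478,195),(77.5,-126,16)),("top",t(70,412),(-78,95,8)),("top",t(372,450),(-78,-95,8)),
("side",s(172,202),(77.5,126,16)),("side",s(352,100),(77.5,-126,16)),("side",s(348,365),(-78,95,8)),("side",s(482,263),(-78,-95,8)),
("top",t(236,397),(-69.5,0,15.5))]
def res(p):
    R=Rint(p[3]);return np.concatenate([proj(n,R@np.array(X)+p[:3])[0]-uv for n,uv,X in obs])
r=least_squares(res,[548,-229,90,-6],loss="soft_l1",f_scale=1);print(r.x);print(res(r.x).reshape(-1,2))
p=r.x;R=Rint(p[3])
for n in("top","side"):
    W=cloud(n,np.load(f"pics/{n}0.npy")).reshape(-1,3);L=(W-p[:3])@R
    def reg(nm,x,y):
        m=(L[:,0]>x[0])&(L[:,0]<x[1])&(L[:,1]>y[0])&(L[:,1]<y[1])&(abs(L[:,2])<40)
        print(n,nm,m.sum(),np.median(L[m,2]))
    reg("wallL",(-60,60),(102,120));reg("wallR",(-60,60),(-120,-102));reg("lip",(82,100),(-110,110));reg("ledge front",(-72,-66),(30,88));reg("ledgeL",(-50,50),(84,90));reg("ledgeR",(-50,50),(-90,-82))
    # best wall edges
    m=(abs(L[:,0])<50)&(L[:,2]>0)&(L[:,2]<30);print(" y extents",np.percentile(L[m,1],[.5,99.5]))
# filter
def pick(u,v,z):
    K,D,Rc,tc=cam("top");q=cv2.undistortPoints(np.array([[[u,v]]],float),K,D)[0,0];C=-Rc.T@tc;d=Rc.T@np.array([*q,1]);return C+d*(z-C[2])/d[2]
c=[pick(190+u/4-.4,140+v/4-.4,20) for u,v in((82,288),(305,262),(62,90),(280,65))];print(np.array(c))
W=cloud("top",np.load("pics/top0.npy"))[145:220,196:280].reshape(-1,3)
m=(W[:,2]>13)&(W[:,2]<30);print("frame z",np.median(W[m,2]));
h=W[W[:,2]>45];d=h[:,:2]-h[:,:2].mean(0);w=np.linalg.svd(d,full_matrices=False)[2][0];print("handle",h.mean(0),len(h),np.degrees(np.arctan2(w[0],w[1])))
E
```

```text
[ 532.8 -216.    98.8   -4.7]
[[-3.5  2.8]
 [ 0.6  2. ]
 [ 0.7 -2.9]
 [ 1.7 -4.8]
 [ 0.1  3.4]
 [ 3.   0.8]
 [-2.7 -2.1]
 [-2.6 -1.9]
 [-1.1  1.6]]
top wallL 219 12.030144630978768
top wallR 214 13.934951290901749
top lip 316 16.880760005558624
top ledge front 49 6.311047513145834
top ledgeL 59 -0.24861149643795935
top ledgeR 84 1.8724132396480697
 y extents [-126.3 1027.7]
side wallL 207 13.436644729006098
side wallR 127 16.381863838677443
side lip 297 17.726061689822387
side ledge front 21 10.003726136396324
side ledgeL 2 9.814784697702038
side ledgeR 118 -3.393163291113971
 y extents [-127.   972.3]
[[460.3 317.9  20. ]
 [482.9 143.8  20. ]
 [617.1 338.6  20. ]
 [639.5 166.8  20. ]]
frame z 17.98583800080539
handle [536.  239.7  57.6] 127 171.59212250881205
```

```bash
python3 - <<'E'
from h import *
np.set_printoptions(precision=1,suppress=True)
t=lambda u,v:(335+u/5-.4,130+v/5-.4)
s=lambda u,v:(270+u/4.2-.4,125+v/4.2-.4)
obs=[("top",t(70,150),(77.5,126,16)),("top",t(478,195),(77.5,-126,16)),("top",t(70,412),(0,95,8)),("top",t(372,450),(0,-95,8)),
("side",s(172,202),(77.5,126,16)),("side",s(352,100),(77.5,-126,16)),("side",s(348,365),(0,95,8)),("side",s(482,263),(0,-95,8)),
("top",t(236,394),(-69.5,0,15.5))]
W={n:cloud(n,np.load(f"pics/{n}0.npy")).reshape(-1,3) for n in("top","side")}
def res(p,full=False):
    R=Rint(p[3]);o=np.concatenate([proj(n,R@(np.array(X)+(p[4] if X[0]==0 else 0)*np.array([1,0,0]))+p[:3])[0]-uv for n,uv,X in obs])
    if full:return o
    L=(W["top"]-p[:3])@R;d=[]
    for x,y,z in(((-60,60),(102,120),12),((-60,60),(-120,-102),12),((82,98),(-110,110),16)):
        m=(L[:,0]>x[0])&(L[:,0]<x[1])&(L[:,1]>y[0])&(L[:,1]<y[1])&(abs(L[:,2]-z)<15);d.append((np.median(L[m,2])-z)/2)
    return np.r_[o,d]
r=least_squares(res,[540,-216,98,-5,-85],loss="soft_l1",f_scale=1,diff_step=1e-3);p=r.x;print(p);print(res(p,1).reshape(-1,2),res(p)[-3:])
R=Rint(p[3])
# profile of z vs x inside recess
L=(W["top"]-p[:3])@R
for y in((-90,-75),(70,90),(-120,-102),(102,120),(-16,16)):
    m=(L[:,1]>y[0])&(L[:,1]<y[1])&(abs(L[:,2])<60);b=np.arange(-110,125,6)
    print(y,[(int(a),round(float(np.median(L[m&(L[:,0]>=a)&(L[:,0]<a+6),2])))) for a in b if (m&(L[:,0]>=a)&(L[:,0]<a+6)).sum()>2])
for n,o,sc,f in(("top",(335,130),5,"c2"),("side",(270,125),4.2,"c3")):
    im=cv2.imread(f"pics/{f}.png")
    for a in([(-77.5,95,8),(-77.5,-95,8)],[(-77.5,95,12),(77.5,95,12)],[(-77.5,-95,12),(77.5,-95,12)],[(77.5,126,16),(77.5,-126,16)],[(-69.5,20,15.5),(-69.5,-20,15.5)],[(-75,90,0),(75,90,0),(75,-90,0),(-75,-90,0),(-75,90,0)],[(-102,26,34),(-102,-26,34),(-82,-26,34),(-82,26,34),(-102,26,34)]):
        q=((proj(n,np.array(a)@R.T+p[:3])-o+.5)*sc);cv2.polylines(im,[q.astype(int)],False,(0,0,255),1)
    cv2.imwrite(f"pics/{f}o.png",im)
a=cv2.imread("pics/c2o.png");b=cv2.imread("pics/c3o.png");h=440
cv2.imwrite("pics/c4.png",np.hstack([cv2.resize(a,(420,int(490*420/550)))[:374],cv2.resize(b,(380,374))[:374,:]]))
E
```

```text
[ 539.2 -217.6  104.4   -5.3  -98.3]
[[-2.6 -0.1]
 [ 1.8  0.1]
 [ 0.3  0.3]
 [ 1.1 -0.9]
 [-1.5  0.9]
 [ 2.2 -1.2]
 [-0.2  0.3]
 [ 0.3  0.4]
 [-0.6  0. ]] [-0.3 -0.   0.2]
(-90, -75) [(-104, 8), (-98, 7), (-92, 9), (-86, 8), (-80, 4), (-74, 1), (-68, -2), (-62, -2), (-56, -4), (-50, -5), (-44, -3), (-38, -2), (-32, -5), (-26, 0), (-20, -9), (-14, 0), (-8, -2), (-2, -1), (4, -3), (10, -5), (16, -4), (22, -2), (28, 0), (34, -2), (40, -2), (46, -1), (52, -2), (58, -1), (64, 0), (76, 19), (82, 17), (88, 15), (94, 18), (100, 18), (106, 16), (112, 17), (118, 17), (124, 17)]
(70, 90) [(-104, 9), (-98, 8), (-92, 7), (-86, 9), (-80, 5), (-74, 1), (-68, -1), (-62, -3), (-56, -4), (-50, 0), (-44, 0), (-38, -1), (-32, -3), (-26, 1), (-20, -3), (-14, 1), (-8, -2), (-2, -1), (4, -3), (10, -1), (16, -2), (22, -2), (28, -3), (34, 0), (40, -2), (46, -3), (52, 0), (58, 0), (64, -1), (70, -2), (76, 12), (82, 17), (88, 17), (94, 15), (100, 16), (106, 15), (112, 15), (118, 15), (124, 16)]
(-120, -102) [(-104, 11), (-98, 12), (-92, 12), (-86, 11), (-80, 11), (-74, 10), (-68, 13), (-62, 13), (-56, 11), (-50, 12), (-44, 11), (-38, 11), (-32, 12), (-26, 12), (-20, 12), (-14, 10), (-8, 13), (-2, 12), (4, 13), (10, 12), (16, 11), (22, 11), (28, 12), (34, 13), (40, 11), (46, 11), (52, 15), (58, 13), (64, 13), (70, 14), (76, 16), (82, 16), (88, 18), (94, 18), (100, 19), (106, 17), (112, 17), (118, 18), (124, 18)]
(102, 120) [(-98, 11), (-92, 12), (-86, 11), (-80, 11), (-74, 12), (-68, 10), (-62, 12), (-56, 13), (-50, 12), (-44, 11), (-38, 11), (-32, 12), (-26, 12), (-20, 11), (-14, 10), (-8, 11), (-2, 10), (4, 11), (10, 10), (16, 10), (22, 12), (28, 12), (34, 11), (40, 12), (46, 11), (52, 13), (58, 12), (64, 11), (70, 11), (76, 12), (82, 14), (88, 16), (94, 15), (100, 14), (106, 14), (112, 14), (118, 14), (124, 15)]
(-16, 16) [(-110, 24), (-104, 30), (-98, 33), (-92, 34), (-86, 32), (-80, 26), (-74, 17), (-68, -2), (-62, -7), (-56, -23), (-50, -24), (-44, -21), (-38, -25), (-32, -24), (-26, -26), (-20, -22), (-14, -22), (-8, -20), (-2, -19), (4, -21), (10, -21), (16, -21), (22, -24), (28, -24), (34, -23), (40, -22), (46, -25), (58, -2), (64, 0), (70, 0), (76, 15), (82, 16), (88, 16), (94, 17), (100, 17), (106, 16), (112, 16), (118, 17), (124, 16)]
  return _methods._mean(a, axis=axis, dtype=dtype,
  ret = ret.dtype.type(ret / rcount)
```

View pics/c4.png

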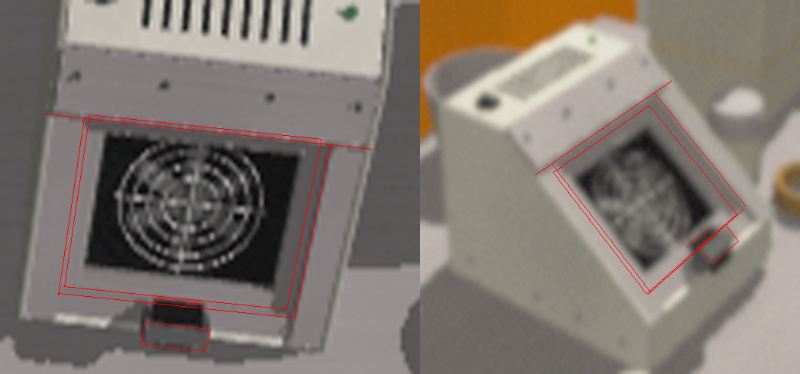

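Call:
send_rows:
  motion:
    - [0.02,0.036,-0.005,0,0,4.1]
    - [0.04,0.072,-0.01,0,0,8.2]
    - [0.06,0.108,-0.015,0,0,12.3]
    - [0.08,0.144,-0.02,0,0,16.4]
    - [0.1,0.18,-0.025,0,0,20.5]
  fingers: 0.085

```text
clock: 0.6
position: [236.4, -299.5, 379.3]
eef_rot: [[0.594, -0.804, -0.0], [-0.804, -0.594, 0.0], [-0.0, -0.0, -1.0]]
ft_force: [0.9, -0.5, 0.3]
grip_width: 0.995
```

Call:
send_rows:
  motion:
    - [0.02,0.036,-0.005,0,0,4.1]
    - [0.04,0.072,-0.01,0,0,8.2]
    - [0.06,0.108,-0.015,0,0,12.3]
    - [0.08,0.144,-0.02,0,0,16.4]
    - [0.1,0.18,-0.025,0,0,20.5]

```text
clock: 1.1
position: [336.4, -119.4, 354.5]
eef_rot: [[0.838, -0.545, 0.0], [-0.545, -0.838, -0.0], [0.0, 0.0, -1.0]]
ft_force: [0.9, -1.4, 0.7]
grip_width: 0.993
```

Call:
send_rows:
  motion:
    - [0.02,0.036,-0.005,0,0,4.1]
    - [0.04,0.072,-0.01,0,0,8.2]
    - [0.06,0.108,-0.015,0,0,12.3]
    - [0.08,0.144,-0.02,0,0,16.4]
    - [0.1,0.18,-0.025,0,0,20.5]

```text
clock: 1.6
position: [436.5, 60.7, 329.4]
eef_rot: [[0.976, -0.217, -0.0], [-0.217, -0.976, -0.0], [-0.0, 0.0, -1.0]]
ft_force: [0.9, -1.2, 0.4]
grip_width: 0.999
```

Call:
send_rows:
  motion:
    - [0.02,0.036,-0.005,0,0,4.1]
    - [0.04,0.072,-0.01,0,0,8.2]
    - [0.06,0.108,-0.015,0,0,12.3]
    - [0.08,0.144,-0.02,0,0,16.4]
    - [0.1,0.18,-0.025,0,0,20.5]

```text
clock: 2.1
position: [536.6, 240.6, 304.1]
eef_rot: [[0.99, 0.139, -0.001], [0.139, -0.99, -0.0], [-0.001, 0.0, -1.0]]
ft_force: [0.7, -0.8, 0.4]
grip_width: 0.993
```

Call:
send_rows:
  motion:
    - [0,0.0005,-0.03,0,0,0]
    - [0,0.001,-0.06,0,0,0]
    - [0,0.001,-0.085,0,0,0]
    - [0,0.001,-0.097,0,0,0]
    - [0,0.001,-0.1,0,0,0]

```text
clock: 2.6
position: [535.7, 239.7, 203.5]
eef_rot: [[0.991, 0.136, -0.002], [0.136, -0.991, -0.001], [-0.002, 0.001, -1.0]]
ft_force: [0.1, 0.1, 1.0]
grip_width: 0.992
```

Call:
send_rows:
  motion:
    - [0,0,0,0,0,0]
    - [0,0,0,0,0,0]
    - [0,0,0,0,0,0]
    - [0,0,0,0,0,0]
    - [0,0,0,0,0,0]
  fingers: 0

```text
clock: 3.1
position: [536.3, 239.9, 205.2]
eef_rot: [[0.991, 0.136, 0.001], [0.136, -0.991, 0.0], [0.001, -0.0, -1.0]]
ft_force: [-3.4, 0.1, 2.6]
grip_width: 0.139
```

Call:
send_rows:
  motion:
    - [0,0,0,0,0,0]
    - [0,0,0,0,0,0]
    - [0,0,0,0,0,0]

```text
clock: 3.4
position: [536.3, 240.0, 205.3]
eef_rot: [[0.991, 0.136, 0.001], [0.136, -0.991, 0.0], [0.001, -0.0, -1.0]]
ft_force: [-1.7, 0.2, 7.0]
grip_width: 0.131
```

Call:
send_rows:
  motion:
    - [0,0,0.01,0,0,0]
    - [0,0,0.03,0,0,0]
    - [0,0,0.06,0,0,0]
    - [0,0,0.1,0,0,0]
    - [0,0,0.14,0,0,0]

```text
clock: 3.9
position: [535.7, 239.7, 346.4]
eef_rot: [[0.991, 0.136, -0.001], [0.136, -0.991, -0.0], [-0.001, 0.0, -1.0]]
ft_force: [0.8, 0.5, -1.6]
grip_width: 0.126
```

Call:
send_rows:
  motion:
    - [-0.005,-0.02,0.03,0,0,0]
    - [-0.01,-0.05,0.06,0,0,0]
    - [-0.02,-0.085,0.08,0,0,0]
    - [-0.03,-0.12,0.09,0,0,0]
    - [-0.04,-0.155,0.09,0,0,0]

```text
clock: 4.4
position: [495.6, 83.7, 436.8]
eef_rot: [[0.991, 0.136, 0.003], [0.136, -0.991, 0.0], [0.003, -0.0, -1.0]]
ft_force: [0.1, -0.5, -3.4]
grip_width: 0.13
```

```bash
cat >> h.py <<'E'
P0=np.array([539.2,-217.6,104.0]); YAW=-5.3
def tgt(a,tx,tz,ty=0.):
    """TCP pose for front-up angle a (deg), tongue tip at (tx,ty,tz) in intake frame"""
    Rf=Rint(YAW)@Ro.from_euler("Y",a,degrees=True).as_matrix()
    o=P0+Rint(YAW)@[tx,ty,tz]-Rf@[89,0,0]
    Rt=np.c_[Rf[:,0],-Rf[:,1],-Rf[:,2]]
    return o+Rf@[-10,0,44]-155.3*Rt[:,2],Rt
def delta(T0,T1):
    return np.r_[(T1[0]-T0[0])/1000,np.degrees(Ro.from_matrix(T1[1]@T0[1].T).as_rotvec())].round(4)
def where(pos,R):
    """filter in intake frame from TCP pose: a, tip, front edge"""
    Rf=np.c_[R[:,0],-R[:,1],-R[:,2]];I=Rint(YAW)
    o=pos+155.3*R[:,2]-Rf@[-10,0,44];L=I.T@(o-P0);M=I.T@Rf
    return dict(a=np.degrees(np.arctan2(M[0,2],M[2,2])),tip=L+M@[89,0,0],front=L+M@[-75,0,0],rot=Ro.from_matrix(M).as_euler("ZYX",degrees=True))
E
python3 - <<'E'
from h import *
np.set_printoptions(precision=4,suppress=True)
s=manip.read_state();print(s["clock"],s["position"],s["ft_force"],s["ft_torque"],s["grip_width"])
c=np.radians(7.8);R=np.array([[np.cos(c),np.sin(c),0],[np.sin(c),-np.cos(c),0],[0,0,-1.]])
A=(np.array([496.15,84.9,434.7]),R)
B=tgt(18,72,60);print(B[0],delta(A,B));C=tgt(18,72,12);print(C[0],delta(B,C))
im,_=snap("side","lift")
E
```

```text
4.4 [495.5603  83.7131 436.7949] [ 0.103  -0.4828 -3.4474] [ 0.017  -0.0572  0.0266] 0.12960118879879715
[ 424.6817 -206.9765  362.4667] [ -0.0715  -0.2919  -0.0722   0.3061 -14.0271 -13.0346]
[ 450.0091 -209.326   321.7604] [ 0.0253 -0.0023 -0.0407  0.      0.      0.    ]
```

Call:
send_rows:
  motion:
    - [-0.007,-0.03,0,0,-1.4,-1.3]
    - [-0.014,-0.06,0,0,-2.8,-2.6]
    - [-0.021,-0.09,0,0,-4.2,-3.9]
    - [-0.028,-0.12,0,0,-5.6,-5.2]
    - [-0.035,-0.15,0,0,-7,-6.5]

```text
clock: 4.95
position: [460.3, -66.1, 435.2]
eef_rot: [[0.992, 0.021, 0.123], [0.022, -1.0, -0.007], [0.122, 0.01, -0.992]]
ft_force: [0.8, -0.8, -3.7]
grip_width: 0.126
```

Call:
send_rows:
  motion:
    - [-0.009,-0.035,0,0,-1.4,-1.3]
    - [-0.018,-0.07,0,0,-2.8,-2.6]
    - [-0.027,-0.105,-0.01,0,-4.2,-3.9]
    - [-0.034,-0.13,-0.03,0,-5.6,-5.2]
    - [-0.0365,-0.142,-0.045,0,-7,-6.5]

```text
clock: 5.45
position: [423.5, -208.8, 389.2]
eef_rot: [[0.966, -0.095, 0.24], [-0.091, -0.995, -0.028], [0.242, 0.006, -0.97]]
ft_force: [-0.1, 1.0, -3.8]
grip_width: 0.128
```

Call:
send_rows:
  motion:
    - [0,0,-0.015,0,0,0]
    - [0,0,-0.025,0,0,0]
    - [0,0,-0.027,0,0,0]
    - [0,0,-0.027,0,0,0]

```text
clock: 5.85
position: [424.7, -206.8, 363.0]
eef_rot: [[0.967, -0.092, 0.24], [-0.088, -0.996, -0.027], [0.241, 0.005, -0.97]]
ft_force: [-0.1, -0.8, -3.3]
grip_width: 0.131
```

```bash
python3 - <<'E'
from h import *
np.set_printoptions(precision=4,suppress=True)
im,W=snap("top","app");im2,_=snap("side","app2")
s=manip.read_state();A=(s["position"],s["eef_rot"]);print(s["clock"],*A,s["ft_force"]);print(where(*A))
print(delta(A,tgt(18,72,12)),delta(A,tgt(18,72,60)))
Rf=np.c_[A[1][:,0],-A[1][:,1],-A[1][:,2]];o=A[0]+155.3*A[1][:,2]-Rf@[-10,0,44]
out=[]
for n,m,off,sz in(("top",im,(320,110),(130,130)),("side",im2,(260,100),(150,150))):
    m=m[:,:,::-1].copy();sc=400/sz[0]
    c=cv2.resize(m[off[1]:off[1]+sz[1],off[0]:off[0]+sz[0]],(400,400),interpolation=cv2.INTER_CUBIC)
    for q in([(75,90,14),(75,-90,14),(-75,-90,14),(-75,90,14),(75,90,14)],[(89,85,6),(89,-85,6)]):
        cv2.polylines(c,[((proj(n,np.array(q)@Rf.T+o)-off+.5)*sc).astype(int)],False,(0,0,255),1)
    q=np.array([(77.5,100,16),(77.5,-100,16)])@Rint(YAW).T+P0
    cv2.polylines(c,[((proj(n,q)-off+.5)*sc).astype(int)],False,(0,255,0),1);out.append(c)
cv2.imwrite("pics/v7.png",np.hstack(out))
E
```

```text
5.95 [ 424.988  -206.9018  363.4569] [[ 0.9663 -0.0917  0.2406]
 [-0.0876 -0.9958 -0.0277]
 [ 0.2421  0.0057 -0.9702]] [-0.1383  0.3589 -3.2435]
{'a': np.float64(17.98953560922997), 'tip': array([72.8181, -0.7688, 60.6895]), 'front': array([-83.1636,  -1.0949, 111.3413]), 'rot': array([ 0.1198, 17.9901, -0.2701])}
[ 0.025  -0.0024 -0.0417  0.3251 -0.02   -0.0362] [-0.0003 -0.0001 -0.001   0.3251 -0.02   -0.0362]
```

View pics/v7.png

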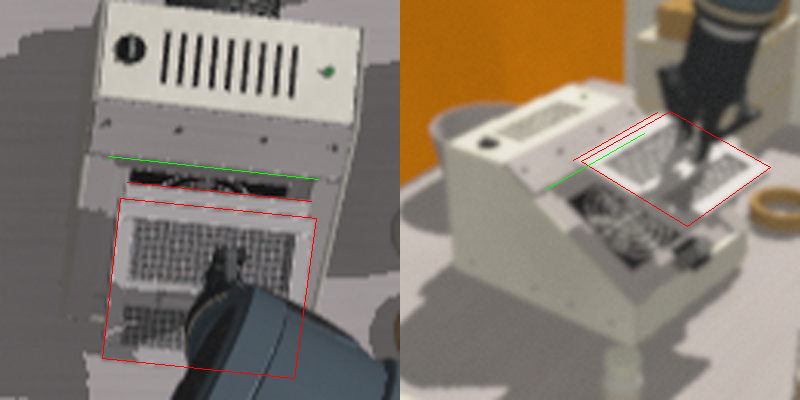

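Call:
send_rows:
  motion:
    - [0.005,-0.0003,-0.009,0.1,0,0]
    - [0.0105,-0.0007,-0.019,0.2,0,0]
    - [0.0165,-0.0012,-0.03,0.3,0,0]
    - [0.022,-0.0016,-0.039,0.3,0,0]
    - [0.0235,-0.0017,-0.042,0.3,0,0]

```text
clock: 6.45
position: [448.5, -208.6, 319.0]
eef_rot: [[0.967, -0.092, 0.238], [-0.09, -0.996, -0.021], [0.239, -0.001, -0.971]]
ft_force: [-0.5, -0.1, -3.6]
grip_width: 0.127
```

Call:
send_rows:
  motion:
    - [0.0012,-0.0001,-0.0019,0,0,0]
    - [0.0024,-0.0002,-0.0038,0,0,0]
    - [0.0035,-0.0003,-0.0057,0,0,0]
    - [0.0047,-0.0004,-0.0076,0,0,0]
    - [0.0047,-0.0004,-0.0076,0,0,0]

```text
clock: 6.95
position: [452.9, -209.2, 313.0]
eef_rot: [[0.966, -0.092, 0.24], [-0.09, -0.996, -0.022], [0.241, 0.0, -0.971]]
ft_force: [0.1, -0.4, -2.5]
grip_width: 0.126
```

```bash
cat > w.py <<'E'
from h import *
np.set_printoptions(precision=3,suppress=True)
s=manip.read_state();I=Rint(YAW);w=where(s["position"],s["eef_rot"])
print(s["clock"],"a %.2f"%w["a"],"tip",w["tip"],"front",w["front"],"rot",w["rot"],"F_int",I.T@s["ft_force"],"T",I.T@s["ft_torque"],"g",s["grip_width"])
E
python3 w.py
```

```text
6.95 a 18.06 tip [69.549  0.381  3.026] front [-86.369   0.372  53.874] rot [ 0.003 18.062 -0.006] F_int [-1.183 -0.384 -2.224] T [-0.022  0.5    0.029] g 0.12563524043804522
```

Call:
send_rows:
  motion:
    - [0.0005,0,-0.0008,0,0,0]
    - [0.0005,0,-0.0008,0,0,0]
    - [0.001,-0.0001,-0.0016,0,0,0]
    - [0.001,-0.0001,-0.0016,0,0,0]

```text
clock: 7.35
position: [453.9, -209.3, 311.5]
eef_rot: [[0.966, -0.092, 0.24], [-0.09, -0.996, -0.022], [0.241, 0.0, -0.971]]
ft_force: [0.6, -0.2, -3.7]
grip_width: 0.129
```

```bash
python3 w.py
```

```text
7.35 a 18.06 tip [69.576  0.356  1.203] front [-86.344   0.356  52.046] rot [ 0.    18.061 -0.008] F_int [-1.469 -0.103 -3.443] T [-0.01   0.418  0.053] g 0.1291566261850301
```

Call:
send_rows:
  motion:
    - [0.0025,-0.0002,0.0016,0,0,0]
    - [0.005,-0.0005,0.0032,0,0,0]
    - [0.0076,-0.0007,0.0048,0,0,0]
    - [0.0101,-0.0009,0.0064,0,0,0]
    - [0.0101,-0.0009,0.0064,0,0,0]

```text
clock: 7.85
position: [464.4, -210.3, 318.2]
eef_rot: [[0.966, -0.092, 0.24], [-0.089, -0.996, -0.023], [0.241, 0.0, -0.97]]
ft_force: [0.2, 0.1, -3.3]
grip_width: 0.13
```

```bash
python3 w.py
```

```text
7.85 a 18.04 tip [82.162  0.349  1.32 ] front [-73.78    0.321  52.095] rot [ 0.01  18.035 -0.012] F_int [-1.638  0.143 -2.913] T [-0.034  0.444  0.02 ] g 0.12995094717681432
```

Call:
send_rows:
  motion:
    - [0.0013,-0.0001,0.0008,0,0,0]
    - [0.0025,-0.0002,0.0016,0,0,0]
    - [0.0025,-0.0002,0.0016,0,0,0]

```text
clock: 8.15
position: [466.6, -210.4, 319.6]
eef_rot: [[0.966, -0.092, 0.24], [-0.09, -0.996, -0.022], [0.241, 0.0, -0.971]]
ft_force: [0.4, 0.2, -3.8]
grip_width: 0.13
```

Call:
send_rows:
  motion:
    - [0.0008,-0.0001,0.0005,0,0,0]
    - [0.0008,-0.0001,0.0005,0,0,0]

```text
clock: 8.35
position: [467.3, -210.5, 320.1]
eef_rot: [[0.966, -0.092, 0.24], [-0.09, -0.996, -0.022], [0.241, 0.0, -0.971]]
ft_force: [0.0, 1.0, -2.6]
grip_width: 0.128
```

```bash
python3 w.py
```

```text
8.35 a 18.05 tip [85.589  0.393  1.354] front [-70.335   0.385  52.182] rot [ 0.003 18.055 -0.009] F_int [-1.44   0.97  -2.193] T [-0.012  0.425  0.013] g 0.12822266097531443
```

Call:
send_rows:
  motion:
    - [0.0008,-0.0001,0.0005,0,0,0]
    - [0.0008,-0.0001,0.0005,0,0,0]

```text
clock: 8.55
position: [468.1, -210.6, 320.6]
eef_rot: [[0.966, -0.092, 0.24], [-0.09, -0.996, -0.022], [0.241, 0.0, -0.971]]
ft_force: [0.2, -1.2, -3.1]
grip_width: 0.13
```

Call:
send_rows:
  motion:
    - [0.0008,-0.0001,0.0005,0,0,0]
    - [0.0008,-0.0001,0.0005,0,0,0]

```text
clock: 8.75
position: [468.9, -210.7, 321.1]
eef_rot: [[0.966, -0.092, 0.24], [-0.09, -0.996, -0.022], [0.241, 0.0, -0.971]]
ft_force: [0.3, 0.2, -2.6]
grip_width: 0.129
```

```bash
python3 w.py
```

```text
8.75 a 18.06 tip [87.514  0.337  1.314] front [-68.41    0.328  52.145] rot [ 0.003 18.056 -0.008] F_int [-1.114  0.188 -2.357] T [ 0.065  0.448 -0.022] g 0.12875145258003368
```

Call:
send_rows:
  motion:
    - [0.0008,-0.0001,0.0005,0,0,0]
    - [0.0008,-0.0001,0.0005,0,0,0]

```text
clock: 8.95
position: [469.7, -210.8, 321.5]
eef_rot: [[0.966, -0.092, 0.24], [-0.09, -0.996, -0.022], [0.241, 0.0, -0.971]]
ft_force: [-0.6, -0.3, -3.6]
grip_width: 0.131
```

Call:
send_rows:
  motion:
    - [0.0008,-0.0001,0.0005,0,0,0]
    - [0.0008,-0.0001,0.0005,0,0,0]

```text
clock: 9.15
position: [470.3, -210.8, 321.8]
eef_rot: [[0.967, -0.092, 0.239], [-0.09, -0.996, -0.022], [0.24, -0.0, -0.971]]
ft_force: [-3.1, 2.1, -3.6]
grip_width: 0.125
```

```bash
python3 w.py
```

```text
9.15 a 18.11 tip [88.824  0.479  1.207] front [-67.053   0.498  52.179] rot [-0.007 18.108  0.011] F_int [-4.69   1.759 -1.337] T [ 0.2    0.994 -0.203] g 0.12502104581216644
```

Call:
send_rows:
  motion:
    - [-0.0008,0.0001,-0.0005,0,0,0]
    - [-0.0003,0.0001,-0.0013,0,0,0]
    - [-0.0003,0.0001,-0.0013,0,0,0]

```text
clock: 9.45
position: [470.2, -210.8, 320.7]
eef_rot: [[0.966, -0.092, 0.24], [-0.09, -0.996, -0.023], [0.241, 0.0, -0.971]]
ft_force: [-1.7, 1.0, -3.6]
grip_width: 0.125
```

Call:
send_rows:
  motion:
    - [0.0005,0,-0.0008,0,0,0]
    - [0.0005,0,-0.0008,0,0,0]

```text
clock: 9.65
position: [470.4, -210.8, 319.8]
eef_rot: [[0.967, -0.093, 0.239], [-0.09, -0.996, -0.022], [0.24, 0.0, -0.971]]
ft_force: [-6.2, 0.6, -0.2]
grip_width: 0.128
```

```bash
python3 w.py
```

```text
9.65 a 18.10 tip [87.918  0.367 -0.596] front [-67.966   0.398  50.356] rot [-0.011 18.1   -0.019] F_int [-5.428 -0.025  3.117] T [-0.073  1.181 -0.101] g 0.12802207163494414
```

```bash
cat >> h.py <<'E'
P0=P0+Rint(YAW)@[0.9,0,-0.5]
E
cat > plan.py <<'E'
from h import *
import sys
np.set_printoptions(precision=4,suppress=True)
C=(np.array([470.65,-210.8,319.9]),tgt(18.06,0,0)[1])
TX=lambda a:np.interp(a,[-1,0,4,9,18],[88.8,88.8,88.5,88.0,86.5])
prev=C
for a in [17,15.5,14,12.5,11, 10,9,8,7,6, 5,4,3,2,1, .5,0,-.3,-.6,-1]:
    T=tgt(a,TX(a),0.3 if a>2 else 0.0,0.3)
    print(a,delta(C,T)); 
    if a in(11,6,1): C=T;print("--")
E
python3 plan.py; python3 w.py
```

```text
17 [-0.004   0.0002 -0.0028 -0.0979 -1.0555  0.    ]
15.5 [-0.008   0.0006 -0.0066 -0.2365 -2.5491  0.    ]
14 [-0.012   0.001  -0.0104 -0.375  -4.0426  0.    ]
12.5 [-0.0159  0.0013 -0.0144 -0.5136 -5.5362  0.    ]
11 [-0.0197  0.0017 -0.0186 -0.6521 -7.0298  0.    ]
--
10 [-0.0025  0.0002 -0.0028 -0.0924 -0.9957 -0.    ]
9 [-0.0049  0.0005 -0.0056 -0.1847 -1.9914 -0.    ]
8 [-0.0073  0.0007 -0.0086 -0.2771 -2.9872 -0.    ]
7 [-0.0096  0.0009 -0.0115 -0.3695 -3.9829 -0.    ]
6 [-0.0119  0.0011 -0.0145 -0.4619 -4.9786 -0.    ]
--
5 [-0.0022  0.0002 -0.003  -0.0924 -0.9957 -0.    ]
4 [-0.0044  0.0004 -0.0061 -0.1847 -1.9914 -0.    ]
3 [-0.0066  0.0006 -0.0093 -0.2771 -2.9872 -0.    ]
2 [-0.0085  0.0008 -0.0127 -0.3695 -3.9829  0.    ]
1 [-0.0106  0.001  -0.0159 -0.4619 -4.9786 -0.    ]
--
0.5 [-0.001   0.0001 -0.0016 -0.0462 -0.4979 -0.    ]
0 [-0.002   0.0002 -0.0033 -0.0924 -0.9957 -0.    ]
-0.3 [-0.0026  0.0002 -0.0042 -0.1201 -1.2944  0.    ]
-0.6 [-0.0032  0.0003 -0.0052 -0.1478 -1.5932 -0.    ]
-1 [-0.004   0.0004 -0.0066 -0.1847 -1.9914  0.    ]
9.65 a 18.10 tip [87.018  0.367 -0.096] front [-68.866   0.398  50.856] rot [-0.011 18.1   -0.019] F_int [-5.428 -0.025  3.117] T [-0.073  1.181 -0.101] g 0.12802207163494414
```

Call:
send_rows:
  motion:
    - [-0.004,0.0002,-0.0028,-0.1,-1.06,0]
    - [-0.008,0.0006,-0.0066,-0.24,-2.55,0]
    - [-0.012,0.001,-0.0104,-0.375,-4.04,0]
    - [-0.0159,0.0013,-0.0144,-0.51,-5.54,0]
    - [-0.0197,0.0017,-0.0186,-0.65,-7.03,0]

```text
clock: 10.15
position: [450.8, -209.2, 301.3]
eef_rot: [[0.929, -0.093, 0.358], [-0.086, -0.996, -0.034], [0.36, 0.0, -0.933]]
ft_force: [-1.6, 0.1, -1.4]
grip_width: 0.126
```

```bash
python3 w.py
```

```text
10.15 a 10.93 tip [87.782  0.15   0.421] front [-73.246   0.156  31.503] rot [-0.002 10.925 -0.025] F_int [-2.052  0.004 -0.343] T [-0.163  0.782 -0.046] g 0.12574581140105892
```

Call:
send_rows:
  motion:
    - [-0.0025,0.0002,-0.0028,-0.09,-1,0]
    - [-0.0049,0.0005,-0.0056,-0.18,-2,0]
    - [-0.0073,0.0007,-0.0086,-0.28,-3,0]
    - [-0.0096,0.0009,-0.0115,-0.37,-4,0]
    - [-0.0119,0.0011,-0.0145,-0.46,-5,0]

```text
clock: 10.65
position: [439.4, -208.2, 287.4]
eef_rot: [[0.894, -0.092, 0.439], [-0.083, -0.996, -0.041], [0.441, 0.001, -0.897]]
ft_force: [-1.2, 0.5, 6.3]
grip_width: 0.129
```

```bash
python3 w.py
```

```text
10.65 a 5.81 tip [89.603  0.077  0.865] front [-73.554   0.018  17.473] rot [ 0.021  5.812 -0.027] F_int [2.282 0.389 6.036] T [-0.07   0.37  -0.098] g 0.12911427564530595
```

Call:
send_rows:
  motion:
    - [-0.0012,0.0001,-0.0016,-0.05,-0.5,0]
    - [-0.0022,0.0002,-0.003,-0.09,-1,0]
    - [-0.0034,0.0003,-0.0046,-0.14,-1.5,0]
    - [-0.0044,0.0004,-0.0061,-0.18,-2,0]

```text
clock: 11.05
position: [434.9, -207.7, 280.9]
eef_rot: [[0.878, -0.092, 0.469], [-0.081, -0.996, -0.044], [0.471, 0.0, -0.882]]
ft_force: [4.8, -0.5, 1.1]
grip_width: 0.126
```

```bash
python3 w.py
```

```text
11.05 a 3.88 tip [89.243  0.236  0.489] front [-74.38    0.208  11.601] rot [ 0.01   3.885 -0.003] F_int [ 4.665 -0.026 -1.653] T [-0.117 -0.455  0.028] g 0.12618427371546445
```

Call:
send_rows:
  motion:
    - [-0.0011,0.0001,-0.0016,-0.05,-0.5,0]
    - [-0.0021,0.0002,-0.0032,-0.09,-1,0]
    - [-0.0031,0.0003,-0.0049,-0.14,-1.5,0]
    - [-0.0041,0.0004,-0.0066,-0.18,-2,0]

```text
clock: 11.45
position: [430.6, -207.2, 274.1]
eef_rot: [[0.862, -0.092, 0.499], [-0.08, -0.996, -0.046], [0.501, -0.0, -0.865]]
ft_force: [3.9, 1.0, 3.3]
grip_width: 0.128
```

```bash
python3 w.py
```

```text
11.45 a 1.91 tip [89.     0.309  0.093] front [-74.909   0.312   5.547] rot [-0.001  1.906  0.003] F_int [4.96  1.389 0.762] T [-0.101 -0.556  0.007] g 0.12760835674314244
```

Call:
send_rows:
  motion:
    - [-0.001,0.0001,-0.0016,-0.05,-0.5,0]
    - [-0.0021,0.0002,-0.0032,-0.09,-1,0]
    - [-0.0031,0.0003,-0.0048,-0.14,-1.5,0]
    - [-0.0031,0.0003,-0.0048,-0.14,-1.5,0]

```text
clock: 11.85
position: [426.8, -206.7, 268.7]
eef_rot: [[0.849, -0.093, 0.52], [-0.079, -0.996, -0.048], [0.522, -0.001, -0.853]]
ft_force: [-0.7, 1.0, 0.9]
grip_width: 0.125
```

```bash
python3 w.py
```

```text
11.85 a 0.50 tip [87.877  0.474 -0.187] front [-76.116   0.558   1.247] rot [-0.03   0.501  0.017] F_int [-0.179  0.97   1.177] T [-0.135  0.319  0.031] g 0.12475217793254711
```

Call:
send_rows:
  motion:
    - [-0.0005,0.0,-0.0008,-0.025,-0.25,0]
    - [-0.001,0.0001,-0.0016,-0.05,-0.5,0]
    - [-0.001,0.0001,-0.0016,-0.05,-0.5,0]

```text
clock: 12.15
position: [425.7, -206.6, 267.8]
eef_rot: [[0.844, -0.093, 0.528], [-0.079, -0.996, -0.049], [0.53, -0.0, -0.848]]
ft_force: [-20.7, 5.0, 22.0]
grip_width: 0.128
```

```bash
python3 w.py
```

```text
12.15 a -0.02 tip [88.328  0.445  0.607] front [-75.672   0.532   0.537] rot [-0.03  -0.024  0.008] F_int [-6.236  3.069 29.813] T [0.511 1.689 0.014] g 0.12813028277962338
```

Call:
send_rows:
  motion:
    - [-0.0004,0,0.0006,0,0,0]
    - [-0.0004,0,0.0006,0,0,0]

```text
clock: 12.35
position: [425.6, -206.6, 267.9]
eef_rot: [[0.845, -0.093, 0.527], [-0.079, -0.996, -0.049], [0.53, -0.001, -0.848]]
ft_force: [-6.6, 1.1, 4.8]
grip_width: 0.126
```

```bash
python3 w.py; python3 - <<'E'
from h import *
im,_=snap("side","s3");c=cv2.resize(im[150:235,310:410,::-1],(700,595),interpolation=cv2.INTER_CUBIC)
n=np.array([(-69.5,20,15.5),(-69.5,-20,15.5)])@Rint(YAW).T+P0
cv2.polylines(c,[((proj("side",n)-(310,150)+.5)*7).astype(int)],False,(0,0,255),1)
cv2.imwrite("pics/v8.png",c)
E
```

```text
12.35 a 0.02 tip [88.074  0.513  0.601] front [-75.926   0.58    0.663] rot [-0.023  0.022  0.023] F_int [-3.17   0.474  7.587] T [0.065 1.173 0.028] g 0.12613912347400083
```

View pics/v8.png

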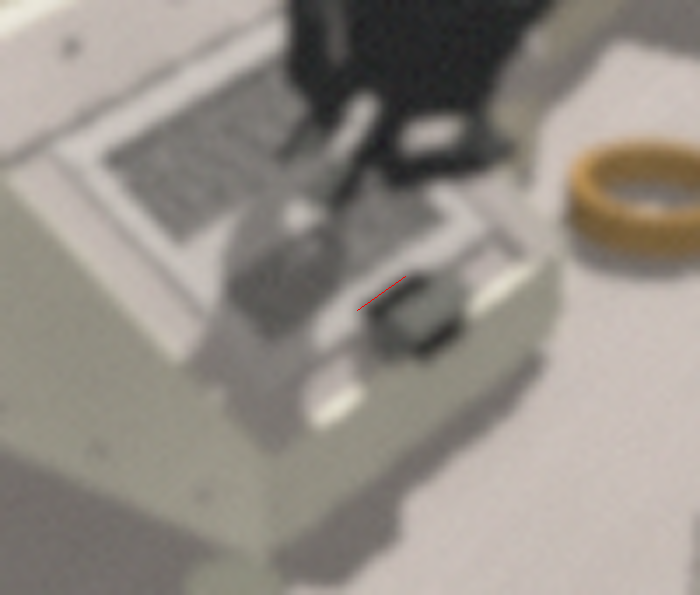

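Call:
send_rows:
  motion:
    - [0.0006,-0.0001,0.001,0.03,0.3,0]
    - [0.0012,-0.0001,0.002,0.055,0.6,0]
    - [0.0012,-0.0001,0.002,0.055,0.6,0]

```text
clock: 12.7
position: [427.3, -206.8, 270.1]
eef_rot: [[0.85, -0.092, 0.519], [-0.079, -0.996, -0.048], [0.521, -0.0, -0.854]]
ft_force: [-0.1, -0.9, -3.9]
grip_width: 0.128
```

```bash
python3 w.py
```

```text
12.7 a 0.61 tip [88.641  0.411  0.579] front [-75.35    0.431   2.326] rot [-0.007  0.61   0.016] F_int [-2.117 -0.862 -3.277] T [-0.063  0.87   0.022] g 0.12798739770568032
```

Call:
send_rows:
  motion:
    - [0.0004,0,0.0007,0.02,0.2,0]
    - [0.0008,-0.0001,0.0013,0.035,0.4,0]
    - [0.0008,-0.0001,0.0013,0.035,0.4,0]

```text
clock: 13.0
position: [427.9, -206.9, 271.2]
eef_rot: [[0.854, -0.092, 0.512], [-0.079, -0.996, -0.047], [0.515, -0.0, -0.857]]
ft_force: [3.1, -0.8, -12.7]
grip_width: 0.126
```

```bash
python3 w.py
```

```text
13.0 a 1.03 tip [88.283  0.479  0.455] front [-75.691   0.513   3.401] rot [-0.012  1.029  0.023] F_int [ -4.061  -0.485 -12.472] T [-0.083  0.794  0.047] g 0.12610666365198953
```

Call:
send_rows:
  motion:
    - [-0.001,0.0001,-0.0016,-0.045,-0.5,0]
    - [-0.002,0.0002,-0.0033,-0.09,-1,0]
    - [-0.002,0.0002,-0.0033,-0.09,-1,0]

```text
clock: 13.3
position: [425.9, -206.8, 268.3]
eef_rot: [[0.843, -0.093, 0.529], [-0.078, -0.996, -0.049], [0.531, 0.0, -0.847]]
ft_force: [-1.2, 1.1, -2.0]
grip_width: 0.127
```

Call:
send_rows:
  motion:
    - [0,0,0,0,0,0]
    - [0,0,0,0,0,0]
    - [0,0,0,0,0,0]
    - [0,0,0,0,0,0]
    - [0,0,0,0,0,0]
  fingers: 0.05

```text
clock: 13.8
position: [426.1, -206.8, 268.4]
eef_rot: [[0.844, -0.092, 0.528], [-0.078, -0.996, -0.049], [0.531, 0.0, -0.848]]
ft_force: [0.2, 0.7, 0.3]
grip_width: 0.585
```

```bash
python3 w.py
```

```text
13.8 a -0.06 tip [89.096  0.287  0.915] front [-74.904   0.282   0.754] rot [ 0.002 -0.056 -0.   ] F_int [0.223 0.685 0.173] T [0.025 0.443 0.005] g 0.5845547580397249
```

Released, no load. Retract along the tool axis, then back clear of the camera's view.

Call:
send_rows:
  motion:
    - [-0.01,0.001,0.017,0,0,0]
    - [-0.026,0.0025,0.042,0,0,0]
    - [-0.042,0.004,0.068,0,0,0]
    - [-0.058,0.0055,0.093,0,0,0]
    - [-0.074,0.007,0.119,0,0,0]

```text
clock: 14.3
position: [351.2, -199.5, 388.3]
eef_rot: [[0.844, -0.092, 0.528], [-0.078, -0.996, -0.049], [0.531, -0.0, -0.848]]
ft_force: [0.6, -0.6, -0.2]
grip_width: 0.588
```

Call:
send_rows:
  motion:
    - [0,-0.03,0.01,0,3,0]
    - [0,-0.06,0.02,0,6,0]
    - [0,-0.09,0.03,0,9,0]
    - [0,-0.12,0.03,0,12,0]
    - [0,-0.15,0.03,0,15,0]

```text
clock: 14.8
position: [352.0, -351.2, 417.7]
eef_rot: [[0.953, -0.089, 0.29], [-0.078, -0.996, -0.049], [0.293, 0.024, -0.956]]
ft_force: [0.7, 0.4, 0.1]
grip_width: 0.585
```

Call:
send_rows:
  motion:
    - [0,-0.03,0,0,0,0]
    - [0,-0.05,0,0,0,0]
    - [0,-0.05,0,0,0,0]

```text
clock: 15.1
position: [352.0, -401.8, 416.6]
eef_rot: [[0.953, -0.091, 0.29], [-0.08, -0.996, -0.049], [0.293, 0.024, -0.956]]
ft_force: [0.4, 0.9, -0.9]
grip_width: 0.582
```

```bash
python3 - <<'E'
from h import *
np.set_printoptions(precision=1,suppress=True)
im,W=snap("top","fin");im2,_=snap("side","fin2");I=Rint(YAW)
L=((W.reshape(-1,3))-P0)@I
for nm,x,y in(("frame front",(-73,-60),(30,85)),("frame front R",(-73,-60),(-85,-30)),("frame L",(-60,60),(80,88)),("frame R",(-60,60),(-88,-80)),("frame back",(62,72),(-80,80)),("handle",(-14,-6),(-40,40)),("nose",(-80,-70),(-18,18))):
    m=(L[:,0]>x[0])&(L[:,0]<x[1])&(L[:,1]>y[0])&(L[:,1]<y[1])&(abs(L[:,2])<80);print(nm,m.sum(),np.percentile(L[m,2],[10,50,90]))
a=cv2.resize(im[135:228,335:445,::-1],(473,400),interpolation=cv2.INTER_CUBIC)
b=cv2.resize(im2[150:235,310:380,::-1],(327,397),interpolation=cv2.INTER_CUBIC);b=cv2.copyMakeBorder(b,0,3,0,0,0)
cv2.imwrite("pics/v9.png",np.hstack([a,b]))
s=manip.read_state();print(s["clock"],s["ft_force"])
E
```

```text
frame front 71 [10.  13.7 17.5]
frame front R 72 [10.5 14.3 18.6]
frame L 97 [ 8.8 13.6 18.8]
frame R 96 [10.2 15.3 18.7]
frame back 178 [10.1 14.7 18.2]
handle 133 [11.1 46.5 53.9]
nose 47 [18.  24.7 31. ]
15.2 [ 0.3 -0.4  0.4]
```

View pics/v9.png

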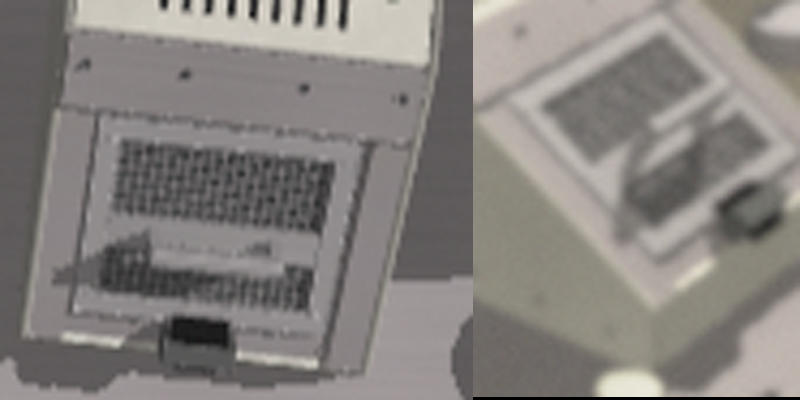

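The filter lies flat in the recess: all four sides read about 14 mm above the ledge. The black nose sits over the front edge, around (200,330) in the top view, and the robot is clear.

```bash
python3 -c "
from bench import manip
print(manip.sign_off())"
```

```text
the job is handed in; nothing more can be done
None
```

The filter is refitted in the extractor's intake, flat and latched, and I handed the job in at about 15 s of the 42 s allowed.

I gripped the handle and carried the filter to the intake. With the front edge held 18° up, I slid the tongue under the lip until contact of a few newtons. I then swung the front edge down in small steps of about 1° (0.25° at the end), keeping the tongue in place. The catch's push on the front edge, about 5 to 7 N, dropped away as it snapped over.

**Final checks:**
- **Catch:** lifting the front edge gently met about 10 N of resistance after about 2 to 3 mm, so the catch is holding.
- **Seating:** depth readings put all four sides of the frame 13.6 to 15.3 mm above the ledge, against a nominal 14 mm. By the arm's own position, the filter is within about 1 mm of its place in both directions.
- **Forces:** the highest force I read was a brief press of about 30 N along the intake, against the 120 N wrist limit. That is more than the 5 to 10 N the catch needs, because the arm is stiff once the filter bottoms out. I eased off at once.
- **Release:** the gripper opened with no load on the filter, and the arm is clear of everything. I saw no sign that any of the other objects had been touched, but I did not check each one's position afterwards.

One reading disagreed: the extractor's top measured about 186 mm high instead of the stated 190 mm. I located the intake from its own ledge and lip instead, so this did not affect the fit.

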